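# Make up the strap clamp over the blank

## Robot

A 7-joint arm with a two-finger parallel gripper is mounted at the origin on a cart in front of the work surface, level with it; the furniture and walls round the work are solid. World frame = base frame: x ahead of the robot, y to its left, z up, the work surface at z = 0. Lengths are in m, angles in rad, forces in N, time in s.
With the tool pointing down it reaches from about 0.425 to 0.95 m from the base axis. Payload 4.7 kg.
Tool frame: the origin (TCP) lies midway between the tips of the shut fingers; the grasp point (between the pads) lies 19 mm behind it; z points along the fingers, y is the line along which they close (so a half turn about z gives the same grasp; the last joint's range is limited). The gripper opens to 85 mm and grips with 20 to 120 N. Pads are 22 mm wide; open, the fingers measure 114 mm over their backs; the gripper's body (76 mm by 85 mm) begins 54 mm behind the grasp point. The pads swing forward as they close: fully open they stand 13 mm farther back than shut.
Start: joints at [-1.232, 0.469, -0.049, 1.532, 0.024, 1.141, -0.082], TCP at [0.243, 0.63, 0.231] pointing down, gripper open.
Joint ranges: [-2.59, 2.59], [-0.33, 1.99], [-1.39, 1.29], [0.1, 2.45], [-1.04, 4.18], [0.21, 1.99], [-2.66, 2.66]. Speed limits (rad/s): [2.57, 2.57, 3.14, 3.14, 3.14, 3.14, 3.14].

## Interface

Orientations are given as a unit quaternion [w, x, y, z].
In Python, from plant import ctrl gives the robot as it stands. The module is installed in compiled form; this text tells all that it offers.
- The arm moves only by the shell command python3 -m pendant 'ROWS' [FORCE]. ROWS is text: rows parted by semicolons, each of 5 numbers parted by spaces: the shift along the tool's x, y, z in mm, then the turn about the tool's z in degrees, then the closure, from -1 (fully open) to 1 (shut). In form: x y z yaw grip; .... A call has 1 to 12 rows; each row is the pose to reach, as a shift and turn from the pose commanded when the call began, along the tool's axes at that moment; what a row does not reach only later rows make up. A row lasts 1/12 s, in which the tool goes at most 41.7 mm and 7.16 degrees, less where a joint would pass 70% of its speed; a pose out of reach is approached as far as the arm can. A call with a gripper value outside its range is refused whole. The fingers move at their own pace and stop on an object; FORCE is the grip in N (left out, the last holds). Time passes only in rows, so rows that repeat a pose let the fingers close. It gives the time, the measured TCP pose, the force, the opening and the grip force at its end, in the units of the state.
- ctrl.get_obs(): the state, without advancing time (a new reading comes with each control period).
- ctrl.snapshot(name): name is "scene" or "side" or "wrist"; returns (picture, depth): 420x560x3 uint8, red, green, blue; 420x560 float32, m along the optical axis (not along the pixel's ray), 0 where there is no reading.
- ctrl.get_calibration(name): a dict with "camera_matrix" (3x3 intrinsics, pixels), "origin" and "rotation" of the camera in the world. Camera axes: x right, y down, z forward; pixel columns grow to the right and rows downward; lengths in m; the calibration is good to about 2 mm. A picture is of the moment at which its call begins: read the wrist's pose just before it. get_calibration takes no time and is no camera call; for the wrist camera it gives the pose at the moment of the call.
- ctrl.finish_job(): hands the job in; it is judged then, once.
The state is a dict: "time_s": time; "joints": joint angles; "joint_velocities": joint speeds; "tau": joint torques, N m; "tcp_pos": TCP position; "eef_rot": TCP orientation; "wrist_force": force on the tool from outside, world axes, zero at the start; "ft_torque": the same for the moment, N m; "finger_gap": finger opening in m; "grip_force": force on a finger pad.
Only numpy, scipy, OpenCV 4.12 (cv2) and the standard library are available. Lean on these libraries where they do the work, as an engineer would, in place of code of your own. Each camera call takes 0.05 s, during which the arm holds its last target. There are 200 camera calls.

## Task

Clamp up the plywood jig for drilling: lay the large beech blank in its big pocket and the small beech heel block in its little pocket, lay the slotted steel strap over the stud so that it bridges the heel block and the blank, then slip the washer and last the collar nut (collar down) over the stud onto the strap. The nut is only slipped on, not tightened; leave the spanner, the star knob and the pencil where they lie.

Things in the scene. Friction and masses are not known exactly. Their poses are not given: they have to be found in the camera images.
- jig: Clamping jig fixed to the bench: plywood board 190 x 100 x 14 mm, a threaded stud standing in it, a pocket each side of the stud. Origin on the stud's axis at the board's underside; z up, x along the board from stud to big pocket (board x -75 to +115 mm, y -50 to +50). Stud 12 mm thick, top at z 62, last 8 mm tapered to 4 mm. Pockets 4 mm deep, floor at z 10, about 2 mm play all round.
- blank: Blank: the larger beech block, 38 x 70 x 16 mm, lying flat. Origin at the centre of its underside, x along the 38 mm, y along the 70 mm, z up. Its pocket, 74 mm along the jig's x by 42 mm along y, is centred at jig x = +63, y = 0 mm; seated, the 70 mm lie along the jig's x and its top is at jig z 26, 12 mm above the board.
- heel_block: Heel block: the small beech block, 22 x 40 x 20 mm, 20 mm high as it lies. Origin at the centre of its underside, x along the 22 mm, y along the 40 mm, z up. Its pocket, 26 mm along the jig's x by 44 mm along y, is centred at jig x = -42, y = 0 mm; seated, its top is at jig z 30, 16 mm above the board and 4 mm above the blank's.
- strap: Clamp strap: dark flat steel bar 110 x 30 x 10 mm lying flat, 0.2 kg, with a through slot 30 x 15 mm in its middle. Origin at the centre of the slot at the underside, x along the 110 mm, y across, z up; either end may go on the blank. In place the stud stands in the slot, its ends rest on heel block and blank, it slopes 3 degrees down to the blank and its origin is at jig z 29.
- washer: Washer: bright steel ring, 34 mm outer diameter, 15 mm hole, 6 mm thick, lying flat. Origin at the centre of its underside, z up. In place it lies on the strap round the stud, its underside at about jig z 39 mm.
- nut: Collar nut: dark steel, round collar of 34 mm diameter and 4 mm height below, on it a hexagon 24 mm across flats; 16 mm high in all, standing on its collar. Plain 15 mm hole right through: it slips over the stud. Origin at the centre of its underside, z up; one pair of flats faces +x and -x. In place its underside is at about jig z 45 mm.
- spanner: Bystander: combination spanner 174 x 25 x 8 mm lying near the front edge of the bench, to be left alone. Origin at the centre of its underside, y along its length, z up.
- star_knob: Bystander: black plastic star knob 36 mm across with an 8 mm steel stud, standing on its head, 40 mm high, to be left alone. Origin at the centre of its underside, z up.
- pencil: Bystander: flat red carpenter's pencil 178 x 14 x 8 mm at the left edge of the bench, to be left alone. Origin at the centre of its underside, y along its length, z up.

How it is judged:
On the way, in this order (a step that is already met when the one before it is completed fails the run):
1. the blank lies in the big pocket and the heel block in the little one (x of blank in the frame of jig between 0.059 and 0.067 m and y of blank in the frame of jig between -0.004 and 0.004 m and z of each of blank, heel_block in the frame of jig below 0.0125 m and angle between each of blank, heel_block's own z axis and vertical below 0.06 rad and x of heel_block in the frame of jig between -0.046 and -0.038 m and y of heel_block in the frame of jig between -0.004 and 0.004 m), for 0.2 s.
2. the strap lies over the stud and bridges the heel block and the blank (x of strap in the frame of jig between -0.012 and 0.012 m and y of strap in the frame of jig between -0.004 and 0.004 m and z of strap in the frame of jig between 0.025 and 0.032 m and angle between the x axis of strap and the x axis of jig, either way round below 0.2 rad and angle between strap's own z axis and vertical below 0.09 rad and contact force between strap and blank above 0.1 N and contact force between strap and heel_block above 0.1 N), for 0.2 s.
3. the washer lies on the strap round the stud (horizontal distance between washer and jig below 0.005 m and z of washer in the frame of jig between 0.035 and 0.042 m and angle between washer's own z axis and vertical below 0.12 rad), for 0.2 s.
4. the collar nut stands on the washer round the stud (horizontal distance between nut and jig below 0.005 m and z of nut in the frame of jig between 0.041 and 0.049 m and angle between nut's own z axis and vertical below 0.15 rad), for 0.2 s.
At the end, for the whole second after the job is handed in: Blank and heel block flat on their pocket floors (4 mm of centre); strap over the stud along the jig (0.2 rad, 12 mm along, 4 mm across), bearing on both blocks; washer on the strap and nut, collar down, on the washer, both round the stud (5 mm of its axis); all at rest (all of step 1 and all of step 2 and all of step 3 and all of step 4 and linear speed of each of blank, heel_block, strap, washer, nut below 0.01 m/s); the robot touches nothing.
It fails at once if the spanner was moved more than 15 mm (distance of spanner from where it was at the start of the episode above 0.015 m).
It fails at once if the star_knob was moved more than 15 mm (distance of star_knob from where it was at the start of the episode above 0.015 m).
It fails at once if the pencil was moved more than 15 mm (distance of pencil from where it was at the start of the episode above 0.015 m).
It also fails if it takes over 131 s, if anything falls off the work surface, if the arm or the gripper's body presses on something with over 40 N, if the wrist force passes 120 N, or if a joint passes its speed limit or range.

## Working session

There is one attempt and no reset: what is moved stays moved. The work goes in short steps, Python scripts to look and compute and a shell command to move; the robot and the scene stay as the last step left them, time stands still between calls to the robot, and variables do not carry over. Pictures are saved under pics/ and viewed, at most 14 in all, crops included, and the job is handed in when it is done.

```bash
mkdir -p pics; ls; python3 - <<'E'
from plant import ctrl
import cv2,numpy as np
o=ctrl.get_obs()
print({k:np.round(v,4) for k,v in o.items()})
for n in ["scene","side","wrist"]:
    c=ctrl.get_calibration(n); p,d=ctrl.snapshot(n)
    np.savez(f"pics/{n}0.npz",p=p,d=d,K=c["camera_matrix"],o=c["origin"],R=c["rotation"])
    cv2.imwrite(f"pics/{n}0.png",p[...,::-1]); print(n,np.round(c["origin"],3),np.round(c["rotation"],3).tolist(),c["camera_matrix"][0])
E
```

```text
pics
{'time_s': np.float64(0.0), 'joints': array([-1.2319,  0.4695, -0.0486,  1.5337,  0.0241,  1.141 , -0.0823]), 'joint_velocities': array([ 0.0007,  0.0003,  0.0006,  0.0005, -0.0013,  0.001 , -0.0015]), 'tau': array([ 3.00000e-04, -5.10310e+01, -4.62000e-02, -2.37715e+01,
        1.07000e-02,  7.90000e-03, -0.00000e+00]), 'tcp_pos': array([0.2425, 0.6293, 0.2302]), 'eef_rot': array([-2.000e-04,  1.829e-01,  9.831e-01, -1.000e-03]), 'wrist_force': array([ 0.3764, -0.8717,  0.2531]), 'ft_torque': array([ 0.0145,  0.0863, -0.0115]), 'grip_force': np.float64(0.0), 'finger_gap': np.float64(0.0853)}
scene [0.049 0.603 0.95 ] [0.106, -0.284, 0.893, -0.332] [492.437067     0.         274.58795116]
side [ 0.12  -0.821  0.536] [-0.49, 0.835, -0.217, 0.121] [386.68230409   0.         271.49978492]
wrist [0.18  0.654 0.371] [0.111, 0.817, 0.561, 0.075] [303.2921864    0.         278.17830094]
```

View pics/scene0.png

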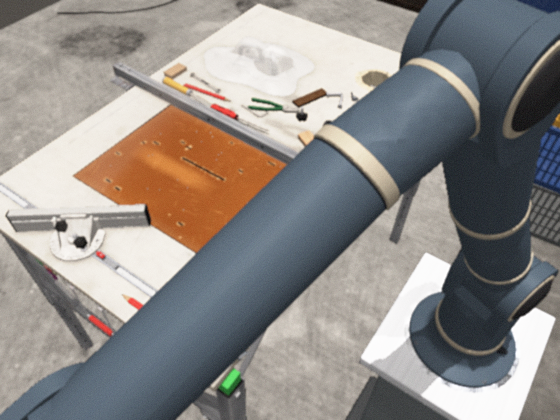

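View pics/side0.png

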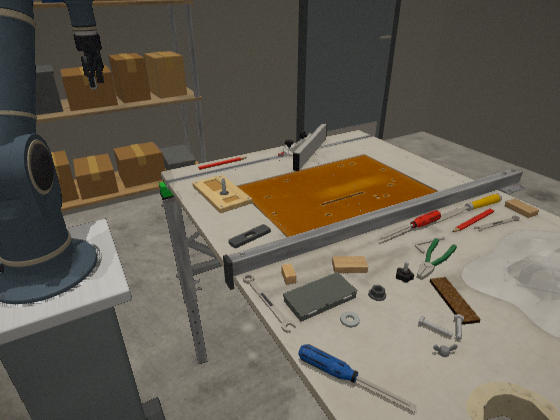

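Side view: jig at (222,193), strap (250,236), heel block (289,273), blank (350,264), nut (377,292), washer (350,319), knob (404,272), spanner (268,303), pencil (221,162); a fence separates jig/strap from the small parts. The scene view is blocked by the arm.

```bash
cat > h.py <<'E'
import numpy as np,cv2
from scipy.spatial.transform import Rotation as Ro
def rot(q): return Ro.from_quat(np.r_[q[1:],q[0]]).as_matrix()
def snap(n,f):
    from plant import ctrl
    c=ctrl.get_calibration(n); p,d=ctrl.snapshot(n)
    np.savez(f"pics/{f}.npz",p=p,d=d,K=c["camera_matrix"],o=c["origin"],R=c["rotation"])
    cv2.imwrite(f"pics/{f}.png",p[...,::-1]); return load(f)
class V: pass
def load(f):
    z=np.load(f"pics/{f}.npz"); v=V(); v.p,v.d,v.K,v.o=z["p"],z["d"],z["K"],z["o"]; v.R=rot(z["R"]) if z["R"].shape==(4,) else z["R"]
    return v
def cloud(v):
    r,c=np.mgrid[:420,:560]; ray=np.stack([(c-v.K[0,2])/v.K[0,0],(r-v.K[1,2])/v.K[1,1],np.ones_like(c,float)],-1)
    return (ray*v.d[...,None])@v.R.T+v.o
def plane(v,uv,z):
    uv=np.atleast_2d(uv).astype(float); ray=np.c_[(uv-v.K[:2,2])/v.K[[0,1],[0,1]],np.ones(len(uv))]@v.R.T
    return v.o+ray*((z-v.o[2])/ray[:,2])[:,None]
E
python3 - <<'E'
from h import *
v=load("side0");P=cloud(v)
for n,(u,w) in dict(jig=(222,200),stud=(223,180),strap=(240,240),heel=(289,268),blank=(350,262),nut=(377,288),washer=(343,319),knob=(404,265),spanner=(268,303),pencil=(221,162),box=(320,290),fenceL=(240,262),fence=(330,240),fenceTop=(330,232),fenceR=(420,208),table=(300,300),square=(310,145),squareend=(297,155)).items(): print(n,np.round(P[w,u],3))
# table-top height check, and top-down height map
g=np.zeros((600,700),np.float32);m=(v.d>0)
q=P[m];i=((q[:,0]-0.2)*700).astype(int);j=((q[:,1]+0.6)*700).astype(int)
E
```

```text
jig [0.447 0.072 0.014]
stud [0.468 0.107 0.057]
strap [ 0.412 -0.124  0.011]
heel [ 0.453 -0.28   0.02 ]
blank [ 0.58  -0.322  0.016]
nut [ 0.579 -0.407  0.01 ]
washer [ 0.473 -0.437  0.007]
knob [ 0.655 -0.4    0.033]
spanner [ 0.374 -0.334  0.005]
pencil [0.549 0.328 0.011]
box [ 0.47  -0.367  0.021]
fenceL [ 0.366 -0.226  0.033]
fence [ 0.592 -0.234  0.015]
fenceTop [ 0.591 -0.233  0.038]
fenceR [ 0.872 -0.243  0.026]
table [ 0.423 -0.37   0.02 ]
square [0.84  0.224 0.051]
squareend [0.744 0.155 0.058]
```

```bash
cat >> h.py <<'E'
def fit(P,box,z0,z1):
    x0,x1,y0,y1=box;m=(P[...,0]>x0)&(P[...,0]<x1)&(P[...,1]>y0)&(P[...,1]<y1)&(P[...,2]>z0)&(P[...,2]<z1)
    m=cv2.morphologyEx(m.astype(np.uint8),cv2.MORPH_OPEN,np.ones((2,2)))
    n,l,s,_=cv2.connectedComponentsWithStats(m)
    if n<2: return None
    q=P[l==1+np.argmax(s[1:,4])]; (c,sz,a)=cv2.minAreaRect((q[:,:2]*1000).astype(np.float32))
    b=cv2.boxPoints((c,sz,a)); e=b[1]-b[0]; f=b[2]-b[1]; L=e if np.hypot(*e)>np.hypot(*f) else f
    return np.round(c,1),np.round(sorted(sz),1),"long-axis deg",round(float(np.degrees(np.arctan2(L[1],L[0])))%180,1),"zmed",round(float(np.median(q[:,2]))*1000,1),len(q)
E
python3 - <<'E'
from h import *
v=load("side0");P=cloud(v)
B=dict(jig=((.35,.6,0,.2),.011,.017),stud=((.4,.52,.07,.14),.03,.07),strap=((.33,.5,-.2,-.05),.006,.014),heel=((.41,.49,-.33,-.25),.017,.024),blank=((.52,.64,-.37,-.27),.013,.02),nutcollar=((.53,.62,-.45,-.36),.0025,.02),nuttop=((.53,.62,-.45,-.36),.013,.02),washer=((.42,.53,-.5,-.4),.004,.009),knob=((.61,.7,-.44,-.36),.01,.05),spanner=((.3,.43,-.45,-.25),.0035,.012),box=((.38,.56,-.42,-.3),.017,.025),pencil=((.4,.7,.25,.4),.004,.02),fence=((.3,.95,-.27,-.2),.02,.06))
for k,a in B.items(): print(k,fit(P,*a))
E
```

```text
jig (array([ 342.9, -325.4]), array([ 145.2, 1077.6]), 'long-axis deg', 73.5, 'zmed', 14.9, 778)
stud (array([486.7, 142.2]), array([ 8.9, 89.7]), 'long-axis deg', 62.7, 'zmed', 40.0, 44)
strap (array([ 270.2, -439.5]), array([ 97.4, 814.7]), 'long-axis deg', 61.7, 'zmed', 10.1, 352)
heel (array([ 302.3, -538.4]), array([ 27.6, 672.5]), 'long-axis deg', 59.5, 'zmed', 20.7, 145)
blank (array([ 587.2, -316. ]), array([54.4, 77.6]), 'long-axis deg', 152.8, 'zmed', 16.8, 407)
nutcollar (array([ 360.9, -617. ]), array([ 31.5, 630.9]), 'long-axis deg', 43.1, 'zmed', 9.0, 208)
nuttop (array([ 352. , -606.8]), array([ 24.6, 631.5]), 'long-axis deg', 40.5, 'zmed', 15.6, 80)
washer (array([ 313.5, -631.7]), array([ 31.4, 541. ]), 'long-axis deg', 47.7, 'zmed', 6.6, 185)
knob (array([ 408. , -589.3]), array([ 33.5, 739. ]), 'long-axis deg', 36.2, 'zmed', 15.1, 180)
spanner (array([ 377.2, -330.8]), array([ 27.1, 163.5]), 'long-axis deg', 93.0, 'zmed', 5.4, 390)
box (array([ 293.6, -549.5]), array([133.6, 631.1]), 'long-axis deg', 45.5, 'zmed', 20.6, 1595)
pencil (array([554.1, 329.5]), array([ 17.2, 168.9]), 'long-axis deg', 1.2, 'zmed', 4.9, 139)
fence (array([ 430. , -375.2]), array([ 382.3, 1017. ]), 'long-axis deg', 34.6, 'zmed', 38.0, 3251)
```

```bash
sed -i 's/    m=cv2.morph.*/    m0=m; m=cv2.morphologyEx(m.astype(np.uint8),cv2.MORPH_OPEN,np.ones((2,2)))/; s/q=P\[l==1+np.argmax(s\[1:,4\])\]/q=P[(l==1+np.argmax(s[1:,4]))\&m0]/' h.py
python3 - <<'E'
from h import *
v=load("side0");P=cloud(v)
B=dict(jig=((.35,.6,0,.2),.011,.017),stud=((.4,.52,.07,.14),.03,.07),strap=((.33,.5,-.2,-.05),.006,.014),heel=((.41,.49,-.33,-.25),.017,.024),blank=((.52,.64,-.37,-.27),.013,.02),nutcollar=((.53,.62,-.45,-.36),.0025,.02),nuttop=((.53,.62,-.45,-.36),.013,.02),washer=((.42,.53,-.5,-.4),.004,.009),knob=((.61,.7,-.44,-.36),.01,.05),spanner=((.3,.43,-.45,-.25),.0035,.012),box=((.38,.56,-.42,-.3),.017,.025),pencil=((.4,.7,.25,.4),.004,.02),fence=((.3,.95,-.27,-.2),.02,.06))
for k,a in B.items(): print(k,fit(P,*a))
from plant import ctrl
o=ctrl.get_obs(); print(np.round(rot(o["eef_rot"]),3).tolist())
E
```

```text
jig (array([467.7, 115.1]), array([101.1, 165.4]), 'long-axis deg', 93.7, 'zmed', 15.0, 675)
stud (array([468.8, 106.2]), array([8.1, 9.5]), 'long-axis deg', 171.3, 'zmed', 44.3, 33)
strap (array([ 443.5, -113.7]), array([ 28.8, 110.5]), 'long-axis deg', 10.7, 'zmed', 10.6, 284)
heel (array([ 448.3, -286.4]), array([21.4, 39.7]), 'long-axis deg', 73.9, 'zmed', 20.8, 126)
blank (array([ 579.6, -322.5]), array([37.6, 68.5]), 'long-axis deg', 150.4, 'zmed', 16.9, 367)
nutcollar (array([ 571.9, -417.9]), array([27.4, 28.9]), 'long-axis deg', 137.5, 'zmed', 9.8, 185)
nuttop (array([ 573. , -416.5]), array([21.8, 23.8]), 'long-axis deg', 149.8, 'zmed', 16.1, 59)
washer (array([ 484.5, -442.7]), array([30.2, 30.4]), 'long-axis deg', 153.3, 'zmed', 6.7, 152)
knob (array([ 658.1, -403.6]), array([28.3, 32.2]), 'long-axis deg', 2.7, 'zmed', 15.6, 152)
spanner (array([ 377.8, -334. ]), array([ 23.8, 157.2]), 'long-axis deg', 91.2, 'zmed', 5.5, 351)
box (array([ 468. , -371.1]), array([ 61.7, 132.4]), 'long-axis deg', 179.8, 'zmed', 20.7, 1501)
pencil (array([552. , 331.6]), array([ 11.7, 164.8]), 'long-axis deg', 1.8, 'zmed', 6.7, 86)
fence (array([ 643.6, -226.4]), array([ 27.4, 612.5]), 'long-axis deg', 178.3, 'zmed', 39.7, 2964)
[[-0.933, 0.36, -0.0], [0.36, 0.933, -0.001], [-0.0, -0.001, -1.0]]
```

```bash
cat > go.py <<'E'
import sys; from h import *; from plant import ctrl
# go.py x y z(mm) az(deg of tool x in world)
o=ctrl.get_obs(); R=rot(o["eef_rot"]); t=np.array(sys.argv[1:4],float)
a=np.degrees(np.arctan2(R[1,0],R[0,0])); d=R.T@(t-1000*np.array(o["tcp_pos"])); y=(a-float(sys.argv[4])+180)%360-180
print("now",np.round(1000*o["tcp_pos"],1),"az",round(a,1),"shift",np.round(d,1),"yaw",round(y,1),"rows>=",max(np.linalg.norm(d)/41.7,abs(y)/7.16).round(1),"t",round(o["time_s"],2),"F",np.round(o["wrist_force"],1),"gap",round(1000*o["finger_gap"],1),"j7",round(o["joints"][6],2))
E
python3 go.py 470 60 260 93.7; python3 -c "
from h import *
v=load('wrist0');print(v.R.round(2).tolist())"
```

```text
now [242.6 629.4 230.5] az 158.9 shift [-417.  -449.6  -28.8] yaw 65.2 rows>= 14.7 t 0.15 F [-0.   0.6  0. ] gap 85.2 j7 -0.08
[[0.36, 0.9, 0.25], [0.93, -0.35, -0.1], [-0.0, 0.26, -0.96]]
```

```bash
python3 -m pendant '-28 -30 -2 6 -1; -56 -60 -4 12 -1; -84 -90 -6 18 -1; -112 -120 -8 24 -1; -140 -150 -10 30 -1; -168 -180 -12 36 -1; -196 -210 -14 42 -1; -224 -240 -16 48 -1; -252 -270 -18 54 -1; -280 -300 -20 60 -1; -308 -330 -22 64 -1; -336 -360 -24 65 -1'; python3 go.py 470 60 260 93.7
```

```text
time_s: 1.15
tcp_pos: [0.4269, 0.1711, 0.2554]
eef_rot: [-0.0, 0.683, 0.73, 0.0]
wrist_force: [0.2, -0.5, -0.1]
finger_gap: 0.0855
grip_force: 0.0
now [426.9 171.1 255.4] az 93.8 shift [-113.7   35.7   -4.6] yaw 0.1 rows>= 2.9 t 1.15 F [ 0.2 -0.5 -0.1] gap 85.5 j7 -0.37
```

```bash
python3 go.py 470 60 260 93.7 | tail -1
```

```text
now [426.9 171.1 255.4] az 93.8 shift [-113.7   35.7   -4.6] yaw 0.1 rows>= 2.9 t 1.15 F [ 0.2 -0.5 -0.1] gap 85.5 j7 -0.37
```

```bash
python3 -m pendant '-28 9 0 0 -1; -56 18 -1 0 -1; -84 27 -2 0 -1; -108 35 -3 0 -1; -110 35 -3 0 -1; -110 35 -3 0 -1' && python3 - <<'E'
from h import *
v=snap("wrist","w1");P=cloud(v)
print("jig",fit(P,(.38,.56,-.05,.25),.012,.017)); print("stud",fit(P,(.44,.5,.08,.14),.03,.061));print("studtop",fit(P,(.44,.5,.08,.14),.0585,.07))
print("floor",fit(P,(.40,.54,0,.25),.0085,.0118))
v=snap("scene","s1")
E
```

```text
time_s: 1.65
tcp_pos: [0.4693, 0.0642, 0.2582]
eef_rot: [-0.0, 0.684, 0.73, -0.0]
wrist_force: [0.2, 0.2, 0.7]
finger_gap: 0.0853
grip_force: 0.0
jig (array([470.3, 107.5]), array([27.5, 28.2]), 'long-axis deg', 93.1, 'zmed', 13.2, 246)
stud (array([468.9, 107.3]), array([ 9.4, 11.6]), 'long-axis deg', 50.0, 'zmed', 55.9, 78)
studtop (array([469.4, 107.2]), array([3.3, 3.3]), 'long-axis deg', 1.8, 'zmed', 59.9, 12)
floor (array([493.9,  71.3]), array([4. , 5.5]), 'long-axis deg', 121.2, 'zmed', 10.7, 11)
```

View pics/w1.png

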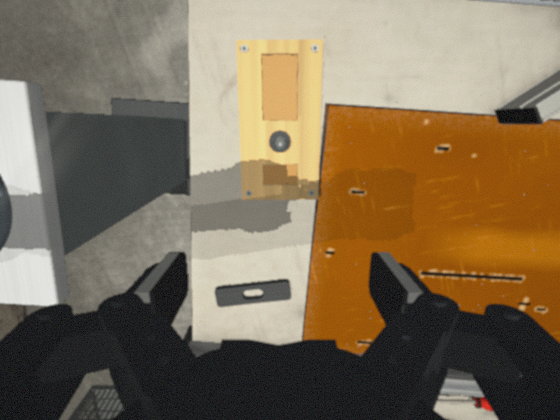

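Jig spans (240–322, 40–198), big pocket at the top (262–298 × 55–120, world +y), stud at (280,141), strap at (253,292). Now refine jig yaw and pocket centre.

```bash
cat >> h.py <<'E'
def rectfit(v,mask,z,box):
    """largest blob of mask inside pixel box, contour cast onto plane z -> rect"""
    m=np.zeros(mask.shape,np.uint8);u0,u1,w0,w1=box;m[w0:w1,u0:u1]=mask[w0:w1,u0:u1]
    m=cv2.morphologyEx(m,cv2.MORPH_CLOSE,np.ones((3,3)))
    cs,_=cv2.findContours(m,cv2.RETR_EXTERNAL,cv2.CHAIN_APPROX_NONE);c=max(cs,key=cv2.contourArea)[:,0]
    q=plane(v,c,z)[:,:2]*1000; (ct,sz,a)=cv2.minAreaRect(q.astype(np.float32))
    b=cv2.boxPoints((ct,sz,a)); e=b[1]-b[0]; f=b[2]-b[1]; L=e if np.hypot(*e)>np.hypot(*f) else f
    return np.round(ct,1),np.round(sorted(sz),1),round(float(np.degrees(np.arctan2(L[1],L[0])))%180,1),"px",c.min(0),c.max(0)
E
python3 - <<'E'
from h import *
v=load("w1");hsv=cv2.cvtColor(v.p,cv2.COLOR_RGB2HSV)
for n,(u,w) in dict(board=(250,90),pocket=(280,90),shboard=(250,180),shpocket=(280,175),table=(210,100),strap=(230,292),tab2=(210,292)).items(): print(n,hsv[w,u],v.p[w,u])
H,S,Vv=cv2.split(hsv)
b=((S>90)&(H>8)&(H<32)).astype(np.uint8)
print("board",rectfit(v,b,.014,(230,324,30,205)))
pk=((H<18)&(S>90)).astype(np.uint8)
print("pocket",rectfit(v,pk,.010,(255,305,50,125)),rectfit(v,pk,.014,(255,305,50,125)))
print("strap",rectfit(v,((Vv<90)).astype(np.uint8),.010,(205,300,270,312)))
P=cloud(v); print("strap3d",fit(P,(.38,.5,-.18,-.04),.006,.02))
E
```

```text
board [ 22 102 236] [236 212 142]
pocket [ 18 130 221] [221 176 108]
shboard [ 18 111 173] [173 144  98]
shpocket [ 18 143 137] [137 105  60]
table [ 24  33 215] [215 209 187]
strap [15  6 86] [86 85 84]
tab2 [ 23  34 215] [215 208 186]
board (array([470.7, 124.3]), array([105.7, 195.2]), 94.3, 'px', array([237,  40], dtype=int32), array([323, 204], dtype=int32))
pocket (array([464.4, 171.5]), array([41.9, 74.7]), 94.6, 'px', array([262,  53], dtype=int32), array([297, 119], dtype=int32)) (array([464.4, 171.1]), array([41.5, 74. ]), 94.6, 'px', array([262,  53], dtype=int32), array([297, 119], dtype=int32))
strap (array([ 443.6, -107.8]), array([ 30.3, 105.2]), 10.7, 'px', array([216, 280], dtype=int32), array([289, 304], dtype=int32))
strap3d (array([ 444.7, -113.4]), array([ 30.3, 108.5]), 'long-axis deg', 10.5, 'zmed', 7.9, 1110)
```

```bash
python3 go.py 520 -400 260 94.5
```

```text
now [468.8  66.7 258.1] az 94.0 shift [-469.1   18.6   -2.2] yaw -0.5 rows>= 11.3 t 1.75 F [-0.4  0.4  0. ] gap 85.6 j7 -0.09
```

```bash
python3 -m pendant '-40 2 0 0 -1; -80 3 0 0 -1; -120 5 0 0 -1; -160 7 0 0 -1; -200 8 0 0 -1; -240 10 0 0 -1; -280 11 0 0 -1; -320 13 0 0 -1; -360 15 0 0 -1; -400 16 0 0 -1; -440 18 0 0 -1; -470 19 0 0 -1' && python3 -m pendant '0 0 0 0 -1; 0 0 0 0 -1; 0 0 0 0 -1'&& python3 - <<'E'
from h import *
v=snap("wrist","w2");P=cloud(v)
B=dict(heel=((.41,.49,-.33,-.25),.015,.024),blank=((.52,.64,-.37,-.27),.011,.02),nuttop=((.53,.62,-.45,-.36),.012,.02),nutcollar=((.53,.62,-.45,-.36),.0015,.02),washer=((.44,.53,-.48,-.405),.003,.009),box=((.38,.56,-.42,-.3),.017,.025),fence=((.3,.95,-.27,-.2),.03,.06))
for k,a in B.items(): print(k,fit(P,*a))
E
python3 go.py 448 -286 40 74
```

```text
time_s: 2.75
tcp_pos: [0.5212, -0.4031, 0.2575]
eef_rot: [-0.0, 0.682, 0.731, -0.0]
wrist_force: [-0.3, 0.5, -0.4]
finger_gap: 0.0857
grip_force: 0.0
time_s: 3.0
tcp_pos: [0.5214, -0.3996, 0.2574]
eef_rot: [-0.001, 0.682, 0.732, 0.001]
wrist_force: [-0.3, 0.7, -0.2]
finger_gap: 0.0853
grip_force: 0.0
heel (array([ 450.3, -286.9]), array([20.8, 39.3]), 'long-axis deg', 73.6, 'zmed', 18.0, 648)
blank (array([ 582. , -323.2]), array([37.8, 68.9]), 'long-axis deg', 151.5, 'zmed', 14.0, 1804)
nuttop (array([ 575.3, -417.6]), array([22.3, 24.2]), 'long-axis deg', 95.9, 'zmed', 13.9, 147)
nutcollar (array([ 575.4, -417.5]), array([30.3, 31.1]), 'long-axis deg', 2.9, 'zmed', 13.3, 300)
washer (array([ 487.1, -443.6]), array([29.3, 33.3]), 'long-axis deg', 56.7, 'zmed', 4.0, 238)
box (array([ 469.4, -372. ]), array([ 62.7, 129.7]), 'long-axis deg', 0.0, 'zmed', 18.1, 3981)
fence (array([ 581.9, -224.5]), array([ 28.8, 484.9]), 'long-axis deg', 178.5, 'zmed', 39.0, 11712)
now [ 521.5 -399.2  257.7] az 94.1 shift [117.7 -65.2 217.9] yaw 20.1 rows>= 6.1 t 3.05 F [-0.2 -0.6 -0.1] gap 85.0 j7 0.94
```

View pics/w2.png

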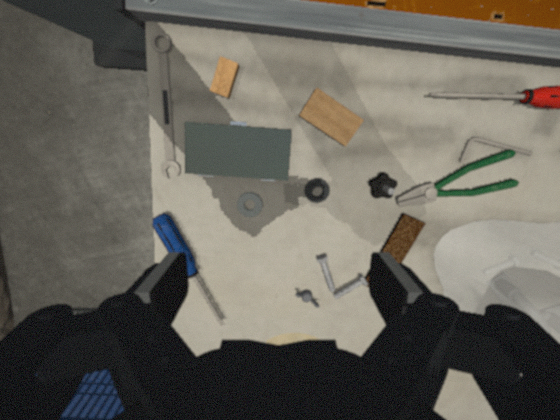

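Parts are clear: heel (224,77), blank (331,117), washer (250,204), nut (316,190), knob (382,186), spanner (166,105), all matching the side view within ~2 mm. Pick the heel block first, across its 40 mm with fingers part open (fence near).

```bash
python3 go.py 449 -287 80 163.7
```

```text
now [ 521.5 -399.2  257.7] az 94.1 shift [116.7 -64.3 177.9] yaw -69.6 rows>= 9.7 t 3.05 F [-0.2 -0.6 -0.1] gap 85.0 j7 0.94
```

```bash
python3 -m pendant '10 -6 15 -7 -0.22; 22 -12 32 -14 -0.22; 35 -20 50 -21 -0.22; 48 -27 70 -28 -0.22; 60 -34 90 -35 -0.22; 72 -40 110 -42 -0.22; 84 -47 128 -49 -0.22; 96 -54 146 -56 -0.22; 108 -60 165 -63 -0.22; 117 -64 178 -69.6 -0.22; 117 -64 178 -69.6 -0.22; 117 -64 178 -69.6 -0.22'; python3 go.py 449 -287 3 163.7
```

```text
time_s: 4.05
tcp_pos: [0.449, -0.2877, 0.0805]
eef_rot: [-0.0, 0.143, 0.99, 0.001]
wrist_force: [0.6, -0.1, 0.1]
finger_gap: 0.0521
grip_force: 0.0
now [ 449.  -287.7   80.5] az 163.5 shift [ 0.1  0.6 77.5] yaw -0.2 rows>= 1.9 t 4.05 F [ 0.6 -0.1  0.1] gap 52.1 j7 1.97
```

```bash
python3 -m pendant '0 0 30 0 -0.22; 0 0 55 0 -0.22; 0 0 70 0 -0.22; 0 0 77 0 -0.22; 0 0 77 0 -0.22; 0 0 77 0 0.4; 0 0 77 0 0.4; 0 0 77 0 0.4; 0 0 77 0 0.4; 0 0 60 0 0.4; 0 0 30 0 0.4; 0 0 -20 0 0.4' 50; python3 - <<'E'
from h import *
v=snap("wrist","w3")
E
python3 go.py 472.6 65.8 120 94.5
```

```text
time_s: 5.05
tcp_pos: [0.4465, -0.2882, 0.0909]
eef_rot: [-0.003, 0.143, 0.99, 0.001]
wrist_force: [1.1, -0.1, -0.2]
finger_gap: 0.0388
grip_force: 50.4
now [ 451.6 -291.9   99.9] az 163.5 shift [ 81.5 348.9 -21.5] yaw 69.0 rows>= 9.6 t 5.1 F [ 1.5 -0.5  3.9] gap 38.9 j7 1.97
```

View pics/w3.png

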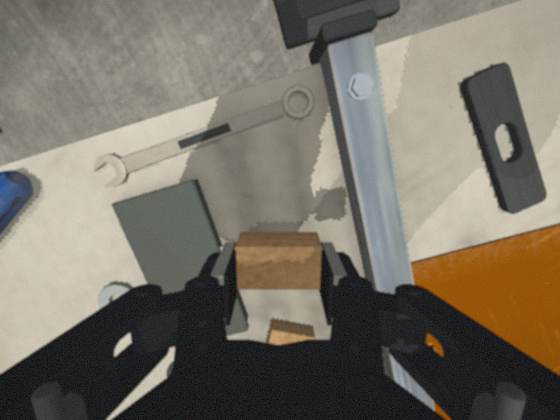

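Heel is held between the pads at (237–320, 232–290). Check its in-hand offset and tilt from depth.

```bash
cat >> h.py <<'E'
def inhand(f,box,pose=None):
    """points of a pixel box in the tool frame, mm"""
    from plant import ctrl
    o=ctrl.get_obs(); v=load(f); P=cloud(v); u0,u1,w0,w1=box
    return ((P-np.array(o["tcp_pos"]))@rot(o["eef_rot"])*1000)[w0:w1,u0:u1]
E
python3 - <<'E'
from h import *
# still-frame for accuracy
v=snap("wrist","w4"); Q=inhand("w4",(225,330,225,300))
for r in range(0,75,5): print(225+r,np.round(Q[r,55],1),np.round(Q[r,22],1),np.round(Q[r,85],1))
E
```

```text
225 [-16.4   1.6  99.4] [-16.4 -26.3  99.5] [-16.6  26.9 100. ]
230 [-21.2   1.6 100.4] [-21.3 -26.5 100.8] [-21.2  27.1 100.4]
235 [12.7  0.9 -0.4] [ 12.9 -15.5  -0.9] [13.  15.8 -1.1]
240 [12.7  0.8 -7.1] [ 12.9 -14.9  -7.5] [12.9 15.1 -7.7]
245 [ 12.1   0.8 -11.7] [ 12.4 -14.4 -12.5] [ 12.7  14.6 -13.2]
250 [ 11.3   0.8 -15.7] [ 11.3 -14.1 -15.6] [ 11.3  14.4 -15.8]
255 [  8.5   0.8 -14.9] [  8.6 -14.3 -15. ] [  8.6  14.5 -15.1]
260 [  6.5   0.8 -16. ] [  6.6 -14.2 -16.2] [  6.4  14.5 -15.8]
265 [  3.8   0.8 -15.6] [  4.2 -14.3 -16.2] [  3.9  14.6 -15.8]
270 [  0.7   0.8 -14.4] [  1.4 -14.4 -15.8] [  1.2  14.7 -15.5]
275 [ -1.7   0.8 -14.8] [ -1.5 -14.6 -15.1] [ -1.1  14.7 -15.9]
280 [ -3.8   0.8 -15.6] [ -3.6 -14.5 -15.9] [ -3.6  14.7 -16.1]
285 [ -6.5   0.8 -15.4] [ -6.3 -14.6 -15.7] [ -6.3  14.8 -15.9]
290 [-79.2   1.6 101.6] [-77.1 -27.8  98.3] [-78.6  28.6 100.6]
295 [-83.8   1.6 100.9] [-78.5 -27.3  92.4] [-84.3  28.9 101.6]
```

```bash
python3 go.py 472.1 64.6 70 94.5
```

```text
now [ 452.2 -292.1   97.8] az 163.5 shift [ 82.6 347.7  26.1] yaw 69.0 rows>= 9.6 t 5.15 F [ 0.5 -1.4 -0.1] gap 38.7 j7 1.97
```

```bash
python3 -m pendant '8 33 0 7 0.4; 16 66 0 14 0.4; 24 100 0 21 0.4; 32 135 2 28 0.4; 40 170 4 35 0.4; 48 203 7 42 0.4; 56 236 10 49 0.4; 64 270 14 56 0.4; 72 304 18 63 0.4; 80 338 22 69 0.4; 82 347 26 69 0.4; 82 347 26 69 0.4'; python3 -m pendant '0 0 0 0 0.4;0 0 0 0 0.4;0 0 0 0 0.4'; python3 go.py 472.1 64.6 25 94.5
```

```text
time_s: 6.15
tcp_pos: [0.4678, 0.0703, 0.0651]
eef_rot: [-0.001, 0.676, 0.737, -0.0]
wrist_force: [-0.1, 0.4, -0.6]
finger_gap: 0.0389
grip_force: 50.4
time_s: 6.4
tcp_pos: [0.4684, 0.0646, 0.0663]
eef_rot: [0.0, 0.68, 0.733, 0.0]
wrist_force: [0.4, -0.2, -0.3]
finger_gap: 0.039
grip_force: 50.4
now [468.4  64.6  66.3] az 94.3 shift [-0.3  3.7 41.3] yaw -0.2 rows>= 1.0 t 6.4 F [ 0.4 -0.2 -0.3] gap 39.0 j7 0.23
```

```bash
python3 -m pendant '0 4 15 0 0.4;0 4 22 0 0.4;0 4 22 0 0.4;0 4 22 0 0.4' ; python3 - <<'E'
from h import *
v=snap("wrist","w5");P=cloud(v)
print("studtop",fit(P,(.44,.5,.08,.14),.056,.075)); print("stud",fit(P,(.44,.5,.08,.14),.03,.075))
print("heeltop",fit(P,(.44,.5,.03,.095),.055,.075))
E
python3 go.py 472.1 64.6 25 94.5
```

```text
time_s: 6.73
tcp_pos: [0.4718, 0.0658, 0.0438]
eef_rot: [-0.0, 0.679, 0.734, -0.001]
wrist_force: [0.1, -0.1, 0.1]
finger_gap: 0.0387
grip_force: 50.4
studtop (array([469. , 107.5]), array([7.2, 7.2]), 'long-axis deg', 173.9, 'zmed', 58.9, 217)
stud (array([468.8, 107.9]), array([10.8, 11.3]), 'long-axis deg', 85.5, 'zmed', 55.2, 600)
heeltop (array([470.6,  66.9]), array([24.1, 60. ]), 'long-axis deg', 6.2, 'zmed', 57.3, 4900)
now [472.1  66.1  44.1] az 94.4 shift [-1.5 -0.2 19.1] yaw -0.1 rows>= 0.5 t 6.78 F [-0.1  0.5  1.2] gap 38.9 j7 0.27
```

View pics/w5.png

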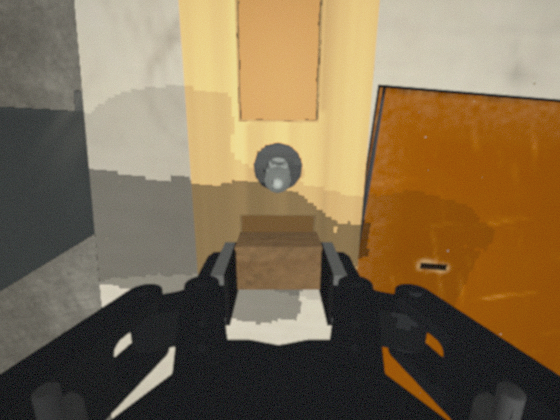

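```bash
python3 -m pendant '-2 0 8 0 0.4;-2 0 16 0 0.4;-2 0 22 0 0.4;-2 0 26 0 0.4;-2 0 29 0 0.4;-2 0 30 0 0.4;-2 0 30 0 0.4' ; python3 go.py 472.1 64.6 13 94.5
```

```text
time_s: 7.37
tcp_pos: [0.4719, 0.0649, 0.0146]
eef_rot: [-0.001, 0.679, 0.734, -0.0]
wrist_force: [-3.6, -1.1, 13.0]
finger_gap: 0.0391
grip_force: 51.9
now [471.9  64.9  14.6] az 94.5 shift [-0.3  0.2  1.6] yaw 0.0 rows>= 0.0 t 7.37 F [-3.6 -1.1 13. ] gap 39.1 j7 0.32
```

```bash
python3 -m pendant '0 0 0 0 0.2;0 0 0 0 -0.1;0 0 0 0 -0.2;0 0 -5 0 -0.3;0 0 -30 0 -0.3;0 0 -60 0 -0.5;0 0 -100 0 -1;0 0 -120 0 -1;0 0 -120 0 -1' ; python3 - <<'E'
from h import *
v=snap("wrist","w6");P=cloud(v)
s=fit(P,(.44,.5,.08,.14),.03,.075);print("stud",s)
print("heeltop",fit(P,(.43,.51,.03,.095),.024,.035))
E
python3 go.py 581 -323 80 151
```

```text
time_s: 8.12
tcp_pos: [0.4756, 0.0653, 0.1382]
eef_rot: [0.002, 0.679, 0.734, 0.004]
wrist_force: [0.0, -0.2, 0.3]
finger_gap: 0.0855
grip_force: 0.0
stud (array([469.4, 107.9]), array([10.4, 11. ]), 'long-axis deg', 93.7, 'zmed', 55.9, 194)
heeltop (array([472.7,  66. ]), array([21.9, 38.7]), 'long-axis deg', 5.1, 'zmed', 28.0, 1116)
now [474.   65.4 136.1] az 94.6 shift [-395.8   75.6   55.7] yaw -56.4 rows>= 9.8 t 8.17 F [-1.1 -0.1 -0.2] gap 85.8 j7 0.14
```

```bash
python3 -m pendant '-36 7 0 -5 -1; -72 14 0 -10 -1; -108 21 0 -15 -1; -144 28 0 -21 -1; -180 35 0 -26 -1; -216 42 0 -31 -1; -252 49 0 -36 -1; -288 56 10 -41 -1; -324 63 20 -46 -1; -360 70 35 -51 -1; -395 76 55 -56.4 -1; -395 76 55 -56.4 -1'; python3 -m pendant '0 0 0 0 -0.8;0 0 0 0 -0.6;0 0 0 0 -0.6'; python3 go.py 581 -323 1 151
```

```text
time_s: 9.17
tcp_pos: [0.5753, -0.331, 0.0734]
eef_rot: [-0.003, 0.254, 0.967, -0.002]
wrist_force: [-2.1, -1.0, -0.3]
finger_gap: 0.0852
grip_force: 0.0
time_s: 9.42
tcp_pos: [0.5795, -0.321, 0.0784]
eef_rot: [-0.001, 0.25, 0.968, 0.001]
wrist_force: [1.1, 0.6, -0.6]
finger_gap: 0.0682
grip_force: 0.0
now [ 579.5 -321.    78.4] az 151.0 shift [-2.4 -1.1 77.4] yaw 0.0 rows>= 1.9 t 9.42 F [ 1.1  0.6 -0.6] gap 68.2 j7 1.77
```

```bash
python3 -m pendant '-1 -1 30 0 -0.6; -1 -1 55 0 -0.6; -1 -1 70 0 -0.6; -1 -1 77 0 -0.6; -1 -1 77 0 -0.6; -1 -1 77 0 0.4; -1 -1 77 0 0.4; -1 -1 77 0 0.4; -1 -1 77 0 0.4;-1 -1 77 0 0.4' 50;python3 go.py 581 -323 1 151;  python3 -m pendant '0 0 -20 0 0.4; 0 0 -50 0 0.4; 0 0 -80 0 0.4; 0 0 -90 0 0.4; 0 0 -90 0 0.4;0 0 -90 0 0.4' ; python3 - <<'E'
from h import *
v=snap("wrist","w7"); Q=inhand("w7",(180,380,200,330))
for y0,y1 in((-15,-10),(-2,2),(10,15)):
    m=(Q[...,1]>y0)&(Q[...,1]<y1)&(Q[...,2]>-20)&(Q[...,2]<-8);q=Q[m];print(len(q),np.round(q.min(0),1),np.round(q.max(0),1),np.round(np.median(q,0),1))
E
python3 go.py 464 170 120 94.5
```

```text
time_s: 10.25
tcp_pos: [0.581, -0.325, 0.0038]
eef_rot: [0.002, 0.251, 0.968, -0.0]
wrist_force: [-0.8, 0.6, 5.5]
finger_gap: 0.0364
grip_force: 51.7
now [ 581.  -325.     3.8] az 150.9 shift [0.9 1.7 2.8] yaw -0.1 rows>= 0.1 t 10.25 F [-0.8  0.6  5.5] gap 36.4 j7 1.8
time_s: 10.75
tcp_pos: [0.5796, -0.324, 0.0919]
eef_rot: [0.0, 0.251, 0.968, 0.0]
wrist_force: [-0.0, 0.0, -0.8]
finger_gap: 0.0364
grip_force: 50.9
1366 [-34.6 -15.  -13. ] [ 32.6 -10.   -9.5] [  2.6 -12.5 -11.2]
1063 [-34.9  -2.  -13. ] [32.7  1.8 -9.1] [  2.4  -0.2 -11.3]
1369 [-34.8  10.  -13.6] [32.9 15.  -9.6] [  2.3  12.5 -11.2]
now [ 579.  -323.5   90.7] az 150.9 shift [340.3 375.5 -28.5] yaw 56.4 rows>= 12.2 t 10.8 F [ 0.2  0.  -0. ] gap 36.4 j7 1.76
```

View pics/w7.png

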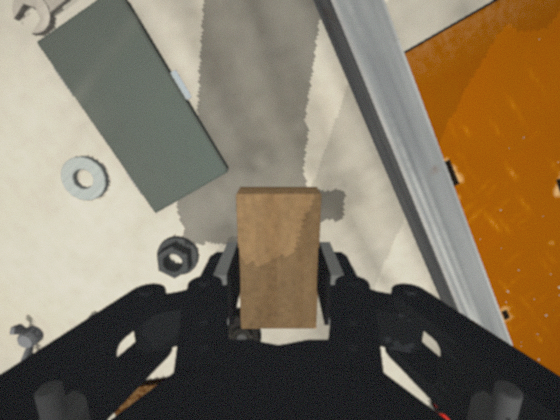

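```bash
python3 go.py 464.1 171.9 95 94.5;  python3 -m pendant '28 31 -8 5 0.4; 56 62 -10 10 0.4; 84 93 -10 15 0.4; 112 124 -10 20 0.4; 140 155 -10 25 0.4; 168 186 -10 30 0.4; 196 217 -10 35 0.4; 224 248 -10 40 0.4; 252 279 -10 45 0.4; 280 310 -10 50 0.4; 308 341 -10 55 0.4; 333 369 -10 56.4 0.4' ; python3 -m pendant '7 7 0 0 0.4;7 7 0 0 0.4;7 7 0 0 0.4;7 7 0 0 0.4';python3 go.py 464.1 171.9 40 94.5
```

```text
now [ 579.  -323.5   90.7] az 150.9 shift [341.1 377.2  -3.5] yaw 56.4 rows>= 12.2 t 10.8 F [ 0.2  0.  -0. ] gap 36.4 j7 1.76
time_s: 11.8
tcp_pos: [0.4657, 0.1619, 0.1003]
eef_rot: [-0.0, 0.68, 0.734, -0.002]
wrist_force: [1.8, 0.5, -0.4]
finger_gap: 0.0366
grip_force: 50.9
time_s: 12.13
tcp_pos: [0.474, 0.1653, 0.1012]
eef_rot: [0.0, 0.68, 0.734, -0.001]
wrist_force: [0.0, 0.6, -0.0]
finger_gap: 0.0363
grip_force: 50.9
now [474.  165.3 101.2] az 94.4 shift [ 7.4 -9.3 61.2] yaw -0.1 rows>= 1.5 t 12.13 F [ 0.   0.6 -0. ] gap 36.3 j7 0.04
```

```bash
python3 -m pendant '7 -9 20 0 0.4;7 -9 45 0 0.4;7 -9 62 0 0.4;7 -9 66 0 0.4;7 -9 66 0 0.4;7 -9 66 0 0.4';python3 - <<'E'
from h import *
from plant import ctrl
v=snap("wrist","w8");P=cloud(v)
t=np.array(ctrl.get_obs()["tcp_pos"]);z=t[2]
print("blanktop",fit(P,(.42,.51,.10,.25),z+.008,z+.014)); print("board",fit(P,(.40,.54,.05,.25),.011,.016))
E
python3 go.py 464.1 171.9 14 94.5
```

```text
time_s: 12.63
tcp_pos: [0.4656, 0.1724, 0.0364]
eef_rot: [0.0, 0.68, 0.734, 0.0]
wrist_force: [-1.0, 0.2, -0.4]
finger_gap: 0.0362
grip_force: 50.9
blanktop (array([466.3, 173.7]), array([48.9, 70.3]), 'long-axis deg', 94.4, 'zmed', 46.6, 10728)
board (array([463.4, 185.3]), array([ 73.5, 100. ]), 'long-axis deg', 4.2, 'zmed', 12.0, 10005)
now [465.9 172.9  36.8] az 94.4 shift [-0.9 -1.9 22.8] yaw -0.1 rows>= 0.5 t 12.68 F [-0.1  0.   0.3] gap 36.4 j7 0.11
```

View pics/w8.png

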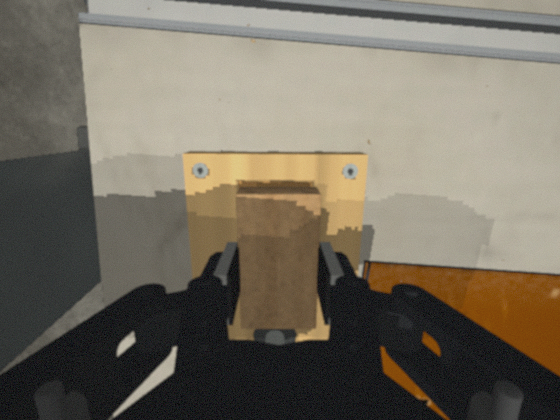

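```bash
python3 -m pendant '-1 -1.6 6 0 0.4;-1 -1.6 12 0 0.4;-1 -1.6 16 0 0.4;-1 -1.6 19 0 0.4;-1 -1.6 22 0 0.4;-1 -1.6 23 0 0.4;-1 -1.6 23 0 0.4';python3 go.py 464.1 171.9 14 94.5
```

```text
time_s: 13.27
tcp_pos: [0.4634, 0.1722, 0.0152]
eef_rot: [-0.001, 0.679, 0.734, 0.0]
wrist_force: [-7.7, -4.3, 30.7]
finger_gap: 0.0366
grip_force: 54.8
now [463.4 172.2  15.2] az 94.5 shift [-0.3  0.7  1.2] yaw -0.0 rows>= 0.0 t 13.27 F [-7.7 -4.3 30.7] gap 36.6 j7 0.15
```

```bash
python3 -m pendant '0 0 -0.5 0 0.2;0 0 -0.5 0 -0.1;0 0 -0.5 0 -0.3;0 0 -5 0 -0.5;0 0 -30 0 -0.5;0 0 -60 0 -1;0 0 -100 0 -1;0 0 -130 0 -1;-20 0 -160 0 -1;-60 0 -180 0 -1;-60 0 -180 0 -1;-60 0 -180 0 -1' ; python3 - <<'E'
from h import *
v=snap("wrist","w9");P=cloud(v)
s=fit(P,(.44,.5,.09,.125),.03,.075);print("stud",s)
print("heeltop",fit(P,(.43,.51,.03,.095),.024,.035))
print("blanktop",fit(P,(.42,.51,.12,.22),.021,.03))
E
python3 go.py 444 -113.5 80 10.6
```

```text
time_s: 14.27
tcp_pos: [0.4689, 0.1111, 0.1944]
eef_rot: [0.0, 0.68, 0.733, 0.002]
wrist_force: [-0.6, 0.7, -0.5]
finger_gap: 0.0856
grip_force: 0.0
stud (array([469.2, 108.1]), array([10.5, 10.7]), 'long-axis deg', 5.3, 'zmed', 54.6, 142)
heeltop (array([472.9,  66.5]), array([21.7, 38.9]), 'long-axis deg', 3.8, 'zmed', 28.0, 684)
blanktop (array([464.3, 172.9]), array([36.9, 69.2]), 'long-axis deg', 95.2, 'zmed', 26.1, 2684)
now [468.1 112.7 193.2] az 94.4 shift [-223.8  -41.5  112.9] yaw 83.8 rows>= 11.7 t 14.32 F [ 0.2  0.7 -0.2] gap 85.2 j7 -0.01
```

```bash
python3 - <<'E'
from h import *
v=load("w9");P=cloud(v)
def pl(b,z0,z1,c):
    m=(P[...,0]>b[0])&(P[...,0]<b[1])&(P[...,1]>b[2])&(P[...,1]<b[3])&(P[...,2]>z0)&(P[...,2]<z1);q=P[m]
    a=np.c_[q[:,:2]-c,np.ones(len(q))];s=np.linalg.lstsq(a,q[:,2],rcond=None)[0];print("slope x,y rad",s[:2].round(4),"z0 mm",(s[2]*1000).round(2),len(q))
pl((.452,.476,.145,.198),.018,.034,(.4643,.1708))
pl((.456,.488,.058,.074),.02,.036,(.4727,.0662))
pl((.425,.44,.03,.2),.008,.02,(.469,.108))
pl((.495,.51,.03,.2),.008,.02,(.469,.108))
E
```

```text
slope x,y rad [-0.0069  0.0588] z0 mm 25.9 1344
slope x,y rad [ 0.0072 -0.0068] z0 mm 28.01 415
slope x,y rad [-0.0001  0.0003] z0 mm 12.06 2168
slope x,y rad [-0.0023 -0.0001] z0 mm 12.12 2103
```

```bash
python3 - <<'E'
import cv2
a=cv2.imread("pics/w9.png")[:260,180:380]; cv2.imwrite("pics/w9c.png",cv2.resize(a,None,fx=2.3,fy=2.3,interpolation=cv2.INTER_CUBIC))
E
```

```text
(no output)
```

View pics/w9c.png

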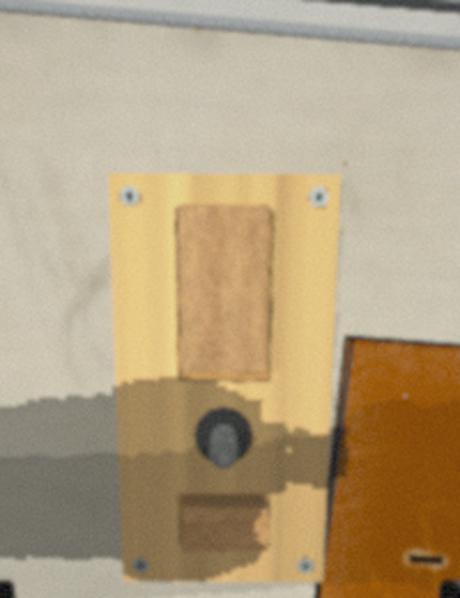

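Blank's far end still sits on the pocket rim (slope 0.059 rad): centre is ~2 mm too far out. Regrip, slide it 3 mm towards the stud and release.

```bash
python3 go.py 464 172 17 94.5; python3 -m pendant '20 0 30 0 -0.6; 40 0 60 0 -0.6; 60 0 90 0 -0.6; 60 0 120 0 -0.6; 60 0 145 0 -0.6; 60 0 145 0 -0.6;60 0 145 0 -0.6'; python3 go.py 464.1 172 17 94.5
```

```text
now [468.1 112.7 193.2] az 94.4 shift [ 59.3   0.5 176.3] yaw -0.1 rows>= 4.5 t 14.32 F [ 0.2  0.7 -0.2] gap 85.2 j7 -0.01
time_s: 14.9
tcp_pos: [0.4618, 0.1728, 0.0463]
eef_rot: [-0.001, 0.678, 0.735, -0.002]
wrist_force: [-1.0, -1.1, 0.2]
finger_gap: 0.0684
grip_force: 0.0
now [461.8 172.8  46.3] az 94.6 shift [-0.9  2.4 29.3] yaw 0.1 rows>= 0.7 t 14.9 F [-1.  -1.1  0.2] gap 68.4 j7 0.11
```

```bash
python3 -m pendant '0 2 15 0 -0.6;0 2 25 0 -0.3;0 2 29 0 0.3;0 2 29 0 0.3;0 2 29 0 0.3;-1.5 2 29 0 0.3;-3 2 29 0 0.3;-4 2 30 0 0.3;-4 2 31 0 0.3;-4 2 31 0 0.3' 30; python3 -m pendant '0 0 -0.5 0 0.1;0 0 -0.5 0 -0.1;0 0 -0.5 0 -0.3;0 0 -5 0 -0.5;0 0 -30 0 -0.5;0 0 -60 0 -1;0 0 -100 0 -1;0 0 -130 0 -1;-20 0 -160 0 -1;-60 0 -180 0 -1;-60 0 -180 0 -1;-60 0 -180 0 -1' ; cat >> h.py <<'E'
def tilt(P,b,z0,z1):
    m=(P[...,0]>b[0])&(P[...,0]<b[1])&(P[...,1]>b[2])&(P[...,1]<b[3])&(P[...,2]>z0)&(P[...,2]<z1);q=P[m]
    a=np.c_[q[:,:2]-q[:,:2].mean(0),np.ones(len(q))];s=np.linalg.lstsq(a,q[:,2],rcond=None)[0];return "slope x,y",s[:2].round(4),"z",(s[2]*1000).round(2)
E
python3 - <<'E'
from h import *
v=snap("wrist","w10");P=cloud(v)
print("stud",fit(P,(.44,.5,.09,.125),.03,.075))
print("heeltop",fit(P,(.43,.51,.03,.095),.024,.035))
print("blanktop",fit(P,(.42,.51,.12,.22),.019,.03))
print(tilt(P,(.452,.476,.145,.195),.018,.034))
E
python3 go.py 444 -113.5 80 10.6
```

```text
time_s: 15.73
tcp_pos: [0.4657, 0.1695, 0.0176]
eef_rot: [-0.001, 0.679, 0.735, 0.0]
wrist_force: [-3.3, 1.3, 7.3]
finger_gap: 0.0372
grip_force: 33.1
time_s: 16.73
tcp_pos: [0.4713, 0.1069, 0.1986]
eef_rot: [0.0, 0.68, 0.733, 0.002]
wrist_force: [-0.2, 0.7, -0.2]
finger_gap: 0.0853
grip_force: 0.0
stud (array([469. , 107.9]), array([ 9.9, 10.9]), 'long-axis deg', 95.0, 'zmed', 54.7, 132)
heeltop (array([473.4,  66.2]), array([21.4, 38.3]), 'long-axis deg', 3.7, 'zmed', 28.0, 677)
blanktop (array([466.6, 169.9]), array([36.8, 68.4]), 'long-axis deg', 94.3, 'zmed', 24.0, 2583)
('slope x,y', array([-0.0031,  0.0002]), 'z', np.float64(24.06))
now [470.5 108.6 197.4] az 94.4 shift [-219.6  -43.5  117. ] yaw 83.8 rows>= 11.7 t 16.78 F [0.1 0.9 0. ] gap 85.4 j7 0.01
```

Blank now flat (slope ≈0, top level as expected). Next the strap.

```bash
python3 -m pendant '-19 -3 0 7 -1; -38 -7 0 14 -1; -57 -11 0 21 -1; -76 -15 5 28 -1; -95 -19 10 35 -1; -114 -23 20 42 -1; -133 -27 40 49 -1; -152 -31 60 56 -1; -171 -35 80 63 -1; -190 -39 100 70 -1; -209 -42 117 77 -1; -220 -44 117 83.8 -0.6'; python3 -m pendant '0 0 0 0 -0.4;0 0 0 0 -0.3;0 0 0 0 -0.3;0 0 0 0 -0.3'; python3 - <<'E'
from h import *
v=snap("wrist","w11");P=cloud(v)
print(fit(P,(.36,.53,-.19,-.05),.005,.02))
E
python3 go.py 444 -113.5 2 10.6
```

```text
time_s: 17.78
tcp_pos: [0.4411, -0.114, 0.0764]
eef_rot: [0.0, 0.996, 0.09, -0.004]
wrist_force: [-0.5, 0.5, 0.5]
finger_gap: 0.0754
grip_force: 0.0
time_s: 18.12
tcp_pos: [0.4444, -0.1122, 0.08]
eef_rot: [-0.0, 0.995, 0.096, 0.0]
wrist_force: [-0.2, -0.1, 0.3]
finger_gap: 0.0554
grip_force: 0.0
(array([ 443.1, -113.5]), array([ 29.3, 109.5]), 'long-axis deg', 10.8, 'zmed', 7.9, 4808)
now [ 444.4 -112.3   80.1] az 10.9 shift [-0.7  1.2 78.1] yaw 0.3 rows>= 1.9 t 18.17 F [-0.5 -0.1  0.3] gap 56.0 j7 -0.54
```

```bash
python3 -m pendant '-1 1 30 0 -0.3; -1 1 55 0 -0.3; -1 1 70 0 -0.3; -1 1 77 0 -0.3; -1 1 77 0 -0.3; -1 1 77 0 0.6; -1 1 77 0 0.6; -1 1 77 0 0.6; -1 1 77 0 0.6;-1 1 77 0 0.6' 60;python3 go.py 444 -113.5 2 10.6;  python3 -m pendant '0 0 -20 0 0.6; 0 0 -50 0 0.6; 0 0 -80 0 0.6; 0 0 -110 0 0.6; 0 0 -120 0 0.6;0 0 -120 0 0.6;0 0 -120 0 0.6' ; python3 - <<'E'
from h import *
from plant import ctrl
o=ctrl.get_obs();v=snap("wrist","w12"); Q=inhand("w12",(0,560,100,420))
m=(abs(Q[...,1])<13)&(Q[...,2]>-16)&(Q[...,2]<10);q=Q[m];print(len(q),np.round(q.min(0),1),np.round(q.max(0),1))
s=np.linalg.lstsq(np.c_[q[:,:2],np.ones(len(q))],q[:,2],rcond=None)[0];print(s)
E
python3 go.py 469.1 107.9 110 94.5
```

```text
time_s: 19.0
tcp_pos: [0.4439, -0.1144, 0.0042]
eef_rot: [-0.001, 0.996, 0.094, 0.001]
wrist_force: [-1.5, 2.2, 6.1]
finger_gap: 0.0278
grip_force: 58.8
now [ 443.9 -114.4    4.2] az 10.8 shift [ 0.3 -0.9  2.2] yaw 0.2 rows>= 0.1 t 19.0 F [-1.5  2.2  6.1] gap 27.8 j7 -0.38
time_s: 19.58
tcp_pos: [0.443, -0.114, 0.1228]
eef_rot: [-0.001, 0.996, 0.094, 0.0]
wrist_force: [-0.0, 0.3, -1.7]
finger_gap: 0.0273
grip_force: 60.5
9095 [-48.1 -13.   -6.3] [55.6 13.   6.1]
[-2.62950121e-03  1.02945977e-03 -4.10397221e+00]
now [ 442.4 -114.   122.1] az 10.8 shift [  67.8 -212.9   12.3] yaw -83.7 rows>= 11.7 t 19.63 F [-0.2  1.  -2.3] gap 27.7 j7 -0.62
```

View pics/w12.png

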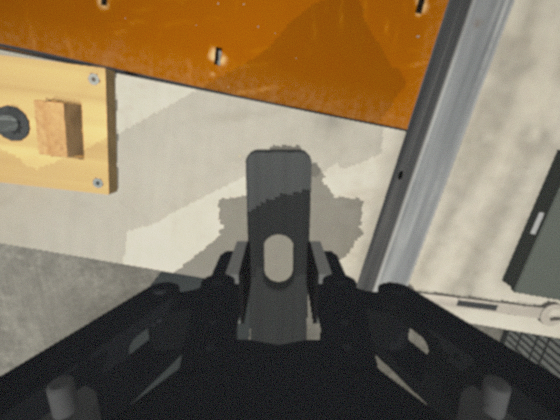

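Strap is held level, slot visible at (278,258) between the pads. Carry over the stud.

```bash
python3 -m pendant '6 -18 0 -7 0.6; 12 -36 0 -14 0.6; 18 -54 0 -21 0.6; 24 -72 0 -28 0.6; 30 -90 0 -35 0.6; 36 -108 0 -42 0.6; 42 -126 0 -49 0.6; 48 -144 0 -56 0.6; 53 -162 0 -63 0.6; 58 -180 3 -70 0.6; 64 -198 10 -77 0.6; 68 -213 12 -83.7 0.6'; python3 -m pendant '0 0 0 0 0.6;0 0 0 0 0.6;0 0 0 0 0.6;0 0 0 0 0.6'; python3 go.py 469.1 107.9 83 94.5
```

```text
time_s: 20.63
tcp_pos: [0.4687, 0.1083, 0.1086]
eef_rot: [-0.001, 0.677, 0.736, -0.002]
wrist_force: [0.1, 0.9, -1.8]
finger_gap: 0.0279
grip_force: 60.5
time_s: 20.97
tcp_pos: [0.4699, 0.1057, 0.1105]
eef_rot: [-0.0, 0.68, 0.733, -0.001]
wrist_force: [-0.2, -0.7, -2.2]
finger_gap: 0.0278
grip_force: 60.5
now [469.9 105.7 110.5] az 94.2 shift [ 2.3 -0.6 27.5] yaw -0.3 rows>= 0.7 t 20.97 F [-0.2 -0.7 -2.2] gap 27.8 j7 0.12
```

```bash
python3 -m pendant '2 -0.5 14 0 0.6;2 -0.5 28 0 0.6;2 -0.5 29 0 0.6;2 -0.5 29 0 0.6'; python3 - <<'E'
from h import *
v=snap("wrist","w13")
a=v.p[140:350,200:360,::-1]; cv2.imwrite("pics/w13c.png",cv2.resize(a,None,fx=2.8,fy=2.8))
E
python3 go.py 469.1 107.9 60 94.5
```

```text
time_s: 21.3
tcp_pos: [0.4691, 0.108, 0.0815]
eef_rot: [-0.0, 0.68, 0.733, -0.001]
wrist_force: [-0.1, -0.3, -2.3]
finger_gap: 0.0275
grip_force: 60.5
now [469.7 108.3  82.1] az 94.3 shift [-0.3 -0.6 22.1] yaw -0.2 rows>= 0.5 t 21.35 F [ 0.6 -0.4 -1.8] gap 27.8 j7 0.16
```

View pics/w13c.png

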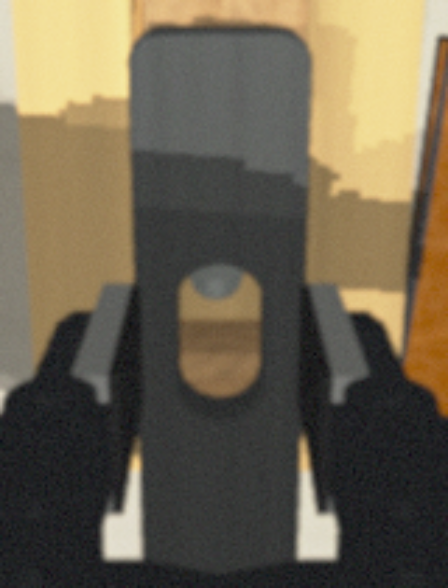

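Stud tip shows in the slot at crop (217,280), slot centreline 221: about 1 mm left and, allowing for parallax, centred lengthwise. Correct y by −0.7 and lower.

```bash
python3 -m pendant '0 -0.7 6 0 0.6;0 -0.7 14 0 0.6;0 -0.7 22 0 0.6;0 -0.7 30 0 0.6;0 -0.7 37 0 0.6;0 -0.7 43 0 0.6;0 -0.7 46 0 0.6;0 -0.7 47 0 0.6;0 -0.7 47 0 0.6' ; python3 go.py 469.1 107.9 34 94.5
```

```text
time_s: 22.1
tcp_pos: [0.4689, 0.1089, 0.0347]
eef_rot: [-0.0, 0.679, 0.734, -0.0]
wrist_force: [-0.9, 1.1, -2.2]
finger_gap: 0.0279
grip_force: 60.5
now [468.9 108.9  34.7] az 94.4 shift [-1.   0.1  0.7] yaw -0.1 rows>= 0.0 t 22.1 F [-0.9  1.1 -2.2] gap 27.9 j7 0.24
```

```bash
python3 -m pendant '0 0 1 0 0.6;0 0 1 0 0.5;0 0 1 0 0.2;0 0 1 0 0;0 0 1 0 -0.1;0 0 -10 0 -0.3;0 0 -40 0 -0.5;0 0 -75 0 -0.8;0 0 -110 0 -1;0 0 -140 0 -1;-20 0 -160 0 -1;-20 0 -160 0 -1' ; python3 -m pendant '0 0 0 0 -1;0 0 0 0 -1';python3 - <<'E'
from h import *
v=snap("wrist","w14");P=cloud(v)
print("stud",fit(P,(.45,.49,.09,.125),.045,.075))
print("strap",fit(P,(.43,.51,.03,.18),.030,.0445))
print(tilt(P,(.459,.478,.065,.15),.03,.044))
E
python3 go.py 486 -443 80 94.5
```

```text
time_s: 23.1
tcp_pos: [0.4735, 0.0864, 0.1999]
eef_rot: [0.002, 0.681, 0.733, 0.004]
wrist_force: [1.7, -1.2, 0.7]
finger_gap: 0.0857
grip_force: 0.0
time_s: 23.27
tcp_pos: [0.4698, 0.0894, 0.1946]
eef_rot: [-0.001, 0.679, 0.734, -0.0]
wrist_force: [-0.0, 0.1, 0.1]
finger_gap: 0.0853
grip_force: 0.0
stud (array([469.2, 107.7]), array([ 9.5, 10.5]), 'long-axis deg', 94.8, 'zmed', 55.9, 111)
strap (array([470.4, 108.7]), array([ 28.8, 108.4]), 'long-axis deg', 94.3, 'zmed', 36.3, 2753)
('slope x,y', array([-0.0092, -0.0451]), 'z', np.float64(36.43))
now [469.5  89.6 194.1] az 94.5 shift [-532.2  -24.7  114.2] yaw -0.0 rows>= 13.1 t 23.32 F [-0.4  0.1 -0.6] gap 85.8 j7 0.03
```

Strap sits over the stud with the expected 3° slope. Next the washer.

```bash
python3 -m pendant '-40 -2 0 0 -1; -80 -4 0 0 -1; -120 -6 0 0 -1; -160 -8 0 0 -1; -200 -10 0 0 -1; -240 -11 0 0 -1; -280 -13 0 0 -1; -320 -15 0 0 -1; -360 -17 5 0 -1; -400 -19 10 0 -1; -440 -21 15 0 -1; -480 -23 20 0 -0.6'; python3 -m pendant '-20 -1 30 0 -0.4;-40 -2 60 0 -0.3;-52 -2 90 0 -0.3;-52 -2 94 0 -0.3;-52 -2 94 0 -0.3;-52 -2 94 0 -0.3'; python3 - <<'E'
from h import *
v=snap("wrist","w15");P=cloud(v)
print("washer",fit(P,(.45,.53,-.48,-.405),.0035,.012))
E
python3 go.py 486 -443 0 94.5
```

```text
time_s: 24.32
tcp_pos: [0.4843, -0.392, 0.1724]
eef_rot: [-0.002, 0.679, 0.734, -0.0]
wrist_force: [1.1, 0.6, 1.8]
finger_gap: 0.0757
grip_force: 0.0
time_s: 24.82
tcp_pos: [0.4868, -0.4424, 0.0804]
eef_rot: [-0.001, 0.679, 0.734, 0.0]
wrist_force: [0.0, -0.1, 0.4]
finger_gap: 0.0555
grip_force: 0.0
washer (array([ 485.8, -443. ]), array([31.4, 32.2]), 'long-axis deg', 5.6, 'zmed', 4.1, 540)
now [ 487.5 -442.7   81.6] az 94.5 shift [-0.2 -1.6 81.6] yaw -0.0 rows>= 2.0 t 24.87 F [-0.7 -0.   0.5] gap 55.4 j7 1.22
```

View pics/w15.png

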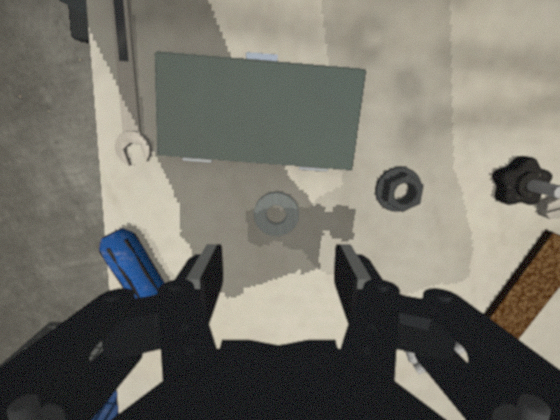

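```bash
python3 -m pendant '0 -1.6 30 0 -0.2; 0 -1.6 55 0 -0.2; 0 -1.6 72 0 -0.2; 0 -1.6 79 0 -0.2; 0 -1.6 79 0 -0.2; 0 -1.6 79 0 -0.2'; python3 -m pendant '0 0 0 0 0;0 0 0 0 0.1;0 0 0 0 0.1'; python3 go.py 486 -443 0 94.5
```

```text
time_s: 25.37
tcp_pos: [0.4861, -0.4436, 0.0035]
eef_rot: [0.001, 0.679, 0.734, 0.0]
wrist_force: [0.4, -0.1, 0.5]
finger_gap: 0.0514
grip_force: 0.0
time_s: 25.62
tcp_pos: [0.4857, -0.4439, 0.0032]
eef_rot: [0.001, 0.679, 0.734, 0.0]
wrist_force: [0.9, -0.3, -0.0]
finger_gap: 0.0385
grip_force: 0.0
now [ 485.7 -443.9    3.2] az 94.4 shift [0.9 0.4 3.2] yaw -0.1 rows>= 0.1 t 25.62 F [ 0.9 -0.3 -0. ] gap 38.5 j7 1.28
```

```bash
python3 -m pendant '1 0.3 2 0 0.05;1 0.3 3 0 0.05;1 0.3 3 0 0.05;1 0.3 3 0 0.05'; python3 go.py 486 -443 0 94.5
```

```text
time_s: 25.95
tcp_pos: [0.4851, -0.4423, -0.0013]
eef_rot: [-0.0, 0.679, 0.734, 0.0]
wrist_force: [-0.7, -0.2, 0.7]
finger_gap: 0.0404
grip_force: 0.0
now [ 485.1 -442.3   -1.3] az 94.4 shift [-0.8  0.8 -1.3] yaw -0.1 rows>= 0.0 t 25.95 F [-0.7 -0.2  0.7] gap 40.4 j7 1.28
```

```bash
python3 -m pendant '-0.5 0.5 0 0 0.1;-0.5 0.5 0 0 0.3;-0.5 0.5 0 0 0.4;-0.5 0.5 0 0 0.4;-0.5 0.5 0 0 0.4;-0.5 0.5 0 0 0.4' 40; python3 go.py 486 -443 0 94.5; python3 -m pendant '0 0 -10 0 0.4;0 0 -40 0 0.4;0 0 -80 0 0.4;0 0 -110 0 0.4;0 0 -110 0 0.4;0 0 -110 0 0.4'; python3 - <<'E'
from h import *
v=snap("wrist","w16"); Q=inhand("w16",(180,380,200,420))
m=(abs(Q[...,1])<16)&(Q[...,2]>-14)&(Q[...,2]<8)&(Q[...,0]>-30)&(Q[...,0]<25);q=Q[m];print(len(q),np.round(q.min(0),1),np.round(q.max(0),1))
s=np.linalg.lstsq(np.c_[q[:,:2],np.ones(len(q))],q[:,2],rcond=None)[0];print(s)
E
```

```text
time_s: 26.45
tcp_pos: [0.4862, -0.4434, -0.0004]
eef_rot: [0.001, 0.679, 0.734, 0.0]
wrist_force: [0.7, 0.5, 5.3]
finger_gap: 0.0313
grip_force: 41.6
now [ 4.862e+02 -4.434e+02 -4.000e-01] az 94.4 shift [ 0.4 -0.1 -0.4] yaw -0.1 rows>= 0.0 t 26.45 F [0.7 0.5 5.3] gap 31.3 j7 1.28
time_s: 26.95
tcp_pos: [0.4865, -0.4437, 0.1111]
eef_rot: [0.002, 0.679, 0.734, 0.0]
wrist_force: [-0.8, -0.1, -0.5]
finger_gap: 0.0314
grip_force: 39.8
3061 [-18.  -15.9 -13.9] [16.5 16.   0.3]
[ 0.01665834  0.02268773 -5.91962032]
```

View pics/w16.png

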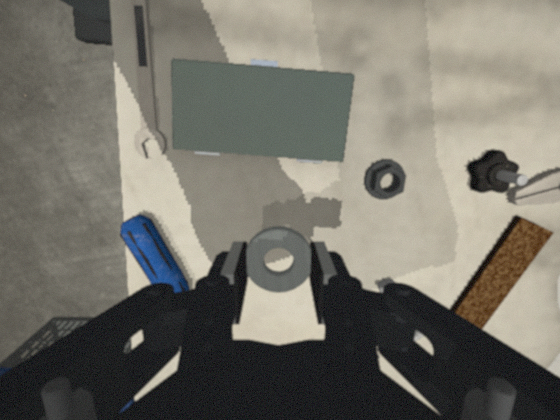

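Washer held level, hole at (279,258), ≈0.7 mm off the tool centre. Carry to the stud.

```bash
python3 go.py 469.1 108.6 100 94.4; python3 -m pendant '40 2 0 0 0.4;80 4 0 0 0.4;120 5 0 0 0.4;160 7 0 0 0.4;200 9 0 0 0.4;240 11 0 0 0.4;280 13 0 0 0.4;320 14 0 0 0.4;360 16 0 0 0.4;400 18 0 0 0.4;440 20 0 0 0.4;480 22 0 0 0.4'; python3 -m pendant '40 2 0 0 0.4;68 3 5 0 0.4;73 3 10 0 0.4;73 3 12 0 0.4;73 3 12 0 0.4;73 3 12 0 0.4;73 3 12 0 0.4'; python3 go.py 469.1 108.6 72 94.5
```

```text
now [ 485.8 -442.5  109.2] az 94.4 shift [550.8  25.9   9.4] yaw 0.0 rows>= 13.2 t 27.0 F [-0.3  0.3 -1.3] gap 31.2 j7 1.2
time_s: 28.0
tcp_pos: [0.4688, 0.0394, 0.1077]
eef_rot: [-0.001, 0.679, 0.734, -0.001]
wrist_force: [0.2, -0.4, -0.9]
finger_gap: 0.0313
grip_force: 39.8
time_s: 28.58
tcp_pos: [0.468, 0.1084, 0.0969]
eef_rot: [0.0, 0.681, 0.733, -0.0]
wrist_force: [0.5, -0.2, -1.3]
finger_gap: 0.0313
grip_force: 39.8
now [468.  108.4  96.9] az 94.2 shift [ 0.1  1.1 24.9] yaw -0.3 rows>= 0.6 t 28.58 F [ 0.5 -0.2 -1.3] gap 31.3 j7 0.23
```

```bash
python3 -m pendant '0 1 14 0 0.4;0 1 25 0 0.4;0 1 30 0 0.4;0 1 35 0 0.4;0 1 38 0 0.4;0 1 38 0 0.4'; python3 go.py 469.1 108.6 42 94.5
```

```text
time_s: 29.08
tcp_pos: [0.4687, 0.1101, 0.0585]
eef_rot: [-0.0, 0.679, 0.734, -0.0]
wrist_force: [-0.1, 1.1, -0.4]
finger_gap: 0.0315
grip_force: 39.8
now [468.7 110.1  58.5] az 94.4 shift [-1.5  0.3 16.5] yaw -0.1 rows>= 0.4 t 29.08 F [-0.1  1.1 -0.4] gap 31.5 j7 0.3
```

```bash
python3 -m pendant '-0.7 0.3 4 0 0.4;-0.7 0.3 8 0 0.4;-0.7 0.3 12 0 0.4;-0.7 0.3 15 0 0.4;-0.7 0.3 16 0 0.4;-0.7 0.3 16 0 0.4'; python3 go.py 469.1 108.6 40 94.5
```

```text
time_s: 29.58
tcp_pos: [0.4689, 0.109, 0.0426]
eef_rot: [0.0, 0.679, 0.734, -0.001]
wrist_force: [-1.7, -5.3, 0.0]
finger_gap: 0.0313
grip_force: 39.9
now [468.9 109.   42.6] az 94.4 shift [-0.4  0.1  2.6] yaw -0.1 rows>= 0.1 t 29.58 F [-1.7 -5.3  0. ] gap 31.3 j7 0.33
```

```bash
python3 -m pendant '-0.8 0 1 0 0.4;-0.8 0 2 0 0.3;-0.8 0 2 0 0.15;-0.8 0 2 0 0;-0.8 0 2 0 -0.1;-0.8 0 -10 0 -0.2;-0.8 0 -40 0 -0.4;-0.8 0 -75 0 -0.8;-0.8 0 -110 0 -1;-0.8 0 -140 0 -1;-20 0 -155 0 -1;-20 0 -155 0 -1'; python3 -m pendant '0 0 0 0 -1;0 0 0 0 -1';python3 - <<'E'
from h import *
v=snap("wrist","w17");P=cloud(v)
print("stud",fit(P,(.45,.49,.09,.125),.05,.075))
print("washer",fit(P,(.445,.495,.08,.14),.040,.048))
print("strap",fit(P,(.43,.51,.03,.18),.030,.0395))
E
python3 go.py 574.3 -417 80 94.5
```

```text
time_s: 30.58
tcp_pos: [0.4737, 0.0877, 0.2023]
eef_rot: [0.002, 0.68, 0.733, 0.004]
wrist_force: [1.3, -0.6, 0.5]
finger_gap: 0.0853
grip_force: 0.0
time_s: 30.75
tcp_pos: [0.4703, 0.0906, 0.1976]
eef_rot: [-0.001, 0.679, 0.734, -0.0]
wrist_force: [-0.3, -0.1, -0.3]
finger_gap: 0.0853
grip_force: 0.0
stud (array([469.1, 107.5]), array([10. , 10.2]), 'long-axis deg', 27.9, 'zmed', 56.7, 95)
washer (array([470. , 108.4]), array([32.3, 33. ]), 'long-axis deg', 23.4, 'zmed', 42.4, 664)
strap (array([467.9, 139.5]), array([28.9, 45.1]), 'long-axis deg', 94.4, 'zmed', 35.0, 1231)
now [470.   90.6 197.2] az 94.5 shift [-514.2   64.5  117. ] yaw -0.0 rows>= 12.7 t 30.8 F [-0.2  0.6 -0.8] gap 85.7 j7 0.1
```

Washer lies round the stud at the right height. Now the nut, gripped on its hexagon flats.

```bash
python3 -m pendant '-40 5 0 0 -1; -80 10 0 0 -1; -120 15 0 0 -1; -160 20 0 0 -1; -200 25 0 0 -1; -240 30 0 0 -1; -280 35 0 0 -1; -320 40 0 0 -1; -360 45 5 0 -1; -400 50 10 0 -1; -440 55 20 0 -0.8; -478 60 40 0 -0.5'; python3 -m pendant '-20 2 20 0 -0.4;-36 4 50 0 -0.3;-36 4 76 0 -0.3;-36 4 76 0 -0.3;-36 4 76 0 -0.3;-36 4 76 0 -0.3'; python3 - <<'E'
from h import *
v=snap("wrist","w18");P=cloud(v)
print("nuttop",fit(P,(.54,.61,-.46,-.37),.0115,.018)); print("nut",fit(P,(.54,.61,-.46,-.37),.0015,.018))
print("knob",fit(P,(.62,.70,-.45,-.36),.006,.05))
E
python3 go.py 574.3 -417.5 7 94.5
```

```text
time_s: 31.8
tcp_pos: [0.5681, -0.3832, 0.1577]
eef_rot: [0.0, 0.679, 0.734, -0.0]
wrist_force: [0.5, 0.4, 1.5]
finger_gap: 0.0666
grip_force: 0.0
time_s: 32.3
tcp_pos: [0.5747, -0.4158, 0.0829]
eef_rot: [-0.0, 0.679, 0.734, 0.0]
wrist_force: [-0.1, -0.6, 1.0]
finger_gap: 0.0555
grip_force: 0.0
nuttop (array([ 574.9, -417.4]), array([23.1, 26.4]), 'long-axis deg', 90.4, 'zmed', 13.9, 539)
nut (array([ 575. , -416.6]), array([31.4, 32.2]), 'long-axis deg', 4.4, 'zmed', 13.0, 1023)
knob (array([ 658.3, -404.9]), array([34.2, 35.3]), 'long-axis deg', 147.2, 'zmed', 12.3, 1585)
now [ 575.1 -416.1   84. ] az 94.5 shift [-1.2 -1.  77. ] yaw -0.0 rows>= 1.8 t 32.35 F [ 0.1 -1.   0.4] gap 55.7 j7 1.12
```

```bash
python3 -m pendant '-1 -0.3 30 4 -0.1; -1 -0.3 55 4 -0.1; -1 -0.3 70 4 -0.1; -1 -0.3 77 4 -0.1; -1 -0.3 77 4 -0.1;-1 -0.3 77 4 -0.1'; python3 go.py 574.9 -417.3 6.5 90.5; python3 -m pendant '0 0 0 0 0.2;0 0 0 0 0.4;0 0 0 0 0.6;0 0 0 0 0.6;0 0 0 0 0.6;0 0 0 0 0.6' 50;python3 go.py 574.9 -417.3 6.5 90.5
```

```text
time_s: 32.85
tcp_pos: [0.5746, -0.4178, 0.007]
eef_rot: [0.001, 0.704, 0.71, 0.0]
wrist_force: [0.0, 0.5, 1.1]
finger_gap: 0.047
grip_force: 0.0
now [ 574.6 -417.8    7. ] az 90.5 shift [0.5 0.3 0.5] yaw -0.0 rows>= 0.0 t 32.85 F [0.  0.5 1.1] gap 47.0 j7 1.11
time_s: 33.35
tcp_pos: [0.5747, -0.4181, 0.0075]
eef_rot: [0.001, 0.704, 0.71, 0.0]
wrist_force: [-0.0, 0.4, 6.8]
finger_gap: 0.022
grip_force: 49.0
now [ 574.7 -418.1    7.5] az 90.4 shift [0.8 0.2 1. ] yaw -0.1 rows>= 0.0 t 33.35 F [-0.   0.4  6.8] gap 22.0 j7 1.11
```

```bash
python3 -m pendant '0 0 -10 0 0.6;0 0 -40 0 0.6;0 0 -80 0 0.6;0 0 -110 0 0.6;0 0 -110 0 0.6;0 0 -110 0 0.6'; python3 - <<'E'
from h import *
v=snap("wrist","w19"); Q=inhand("w19",(180,380,200,420))
m=(abs(Q[...,1])<10.5)&(Q[...,2]>-14)&(Q[...,2]<-4)&(Q[...,0]>-30)&(Q[...,0]<25);q=Q[m];print("hex",len(q),np.round(q.min(0),1),np.round(q.max(0),1))
s=np.linalg.lstsq(np.c_[q[:,:2],np.ones(len(q))],q[:,2],rcond=None)[0];print(s)
m=(abs(Q[...,1])<10.5)&(Q[...,2]>-14)&(Q[...,2]<9)&(Q[...,0]>-30)&(Q[...,0]<25);q=Q[m];print("all",len(q),np.round(q.min(0),1),np.round(q.max(0),1))
E
python3 go.py 469.1 107.9 110 94.4
```

```text
time_s: 33.85
tcp_pos: [0.5747, -0.4183, 0.1185]
eef_rot: [0.002, 0.705, 0.71, 0.001]
wrist_force: [0.6, -0.3, -0.6]
finger_gap: 0.0218
grip_force: 49.2
hex 1331 [-13.7 -10.4 -14. ] [13.9 10.5 -4. ]
[ 0.00961048  0.02861747 -8.0719951 ]
all 2272 [-13.7 -10.4 -14. ] [17.2 10.5  7.7]
now [ 573.9 -417.   116.2] az 90.4 shift [ 525.7 -100.9    6.3] yaw -4.0 rows>= 12.8 t 33.9 F [-0.1 -0.  -0.9] gap 21.8 j7 1.05
```

View pics/w19.png

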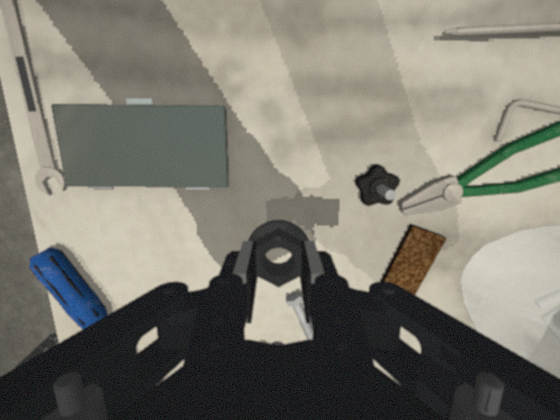

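Nut held upright and centred, hole at (279,255); knob untouched. Carry to the stud.

```bash
python3 -m pendant '40 -8 0 -1 0.6;80 -15 0 -2 0.6;120 -23 0 -3 0.6;160 -31 0 -4 0.6;200 -38 0 -4 0.6;240 -46 0 -4 0.6;280 -54 0 -4 0.6;320 -61 0 -4 0.6;360 -69 0 -4 0.6;400 -77 0 -4 0.6;440 -84 0 -4 0.6;480 -92 5 -4 0.6'; python3 -m pendant '30 -6 0 0 0.6;45 -6 10 0 0.6;45 -6 20 0 0.6;45 -6 25 0 0.6;45 -6 25 0 0.6;45 -6 25 0 0.6;45 -6 25 0 0.6'; python3 go.py 469.1 107.9 68 94.5
```

```text
time_s: 34.9
tcp_pos: [0.477, 0.064, 0.1101]
eef_rot: [-0.0, 0.679, 0.734, -0.0]
wrist_force: [0.9, -0.4, 0.4]
finger_gap: 0.0221
grip_force: 49.2
time_s: 35.48
tcp_pos: [0.4693, 0.1044, 0.0858]
eef_rot: [0.0, 0.681, 0.733, -0.0]
wrist_force: [-0.3, 0.5, -0.9]
finger_gap: 0.0219
grip_force: 49.2
now [469.3 104.4  85.8] az 94.2 shift [ 3.5  0.  17.8] yaw -0.3 rows>= 0.4 t 35.48 F [-0.3  0.5 -0.9] gap 21.9 j7 0.32
```

```bash
python3 -m pendant '3.5 0 2 0 0.6;3.5 0 8 0 0.6;3.5 0 14 0 0.6;3.5 0 18 0 0.6;3.5 0 18 0 0.6;3.5 0 18 0 0.6'; python3 go.py 469.1 107.9 52 94.5
```

```text
time_s: 35.98
tcp_pos: [0.4684, 0.1097, 0.0673]
eef_rot: [-0.0, 0.679, 0.734, -0.0]
wrist_force: [-0.3, 0.5, -0.1]
finger_gap: 0.0221
grip_force: 49.2
now [468.4 109.7  67.3] az 94.4 shift [-1.9  0.6 15.3] yaw -0.1 rows>= 0.4 t 35.98 F [-0.3  0.5 -0.1] gap 22.1 j7 0.35
```

```bash
python3 -m pendant '-1.5 0.5 3 0 0.6;-1.5 0.5 6 0 0.6;-1.5 0.5 9 0 0.6;-1.5 0.5 12 0 0.6;-1.5 0.5 14 0 0.6;-1.5 0.5 14 0 0.6;-1.5 0.5 14 0 0.6'; python3 go.py 469.1 107.9 52 94.5
```

```text
time_s: 36.57
tcp_pos: [0.4688, 0.1081, 0.0533]
eef_rot: [-0.0, 0.679, 0.734, -0.0]
wrist_force: [-0.3, -2.1, -1.4]
finger_gap: 0.0221
grip_force: 49.1
now [468.8 108.1  53.3] az 94.4 shift [-0.2  0.3  1.3] yaw -0.1 rows>= 0.0 t 36.57 F [-0.3 -2.1 -1.4] gap 22.1 j7 0.38
```

Nearly down, little force; lower 1 mm, release, retreat, check.

```bash
python3 -m pendant '-0.3 0 1 0 0.6;-0.3 0 1 0 0.5;-0.3 0 1 0 0.35;-0.3 0 1 0 0.2;-0.3 0 1 0 0.1;-0.3 0 -10 0 0;-0.3 0 -40 0 -0.4;-0.3 0 -75 0 -0.8;-0.3 0 -110 0 -1;-0.3 0 -130 0 -1;-20 0 -145 0 -1;-20 0 -145 0 -1'; python3 -m pendant '0 0 0 0 -1;0 0 0 0 -1;0 0 0 0 -1';python3 - <<'E'
from h import *
v=snap("wrist","w20");P=cloud(v)
print("studtip",fit(P,(.45,.49,.09,.125),.0605-.0025,.075))
print("nuttop",fit(P,(.445,.495,.08,.14),.054,.0655),tilt(P,(.445,.495,.08,.14),.056,.0655))
print("collar",fit(P,(.445,.495,.08,.14),.045,.0655))
print("strap",fit(P,(.43,.51,.03,.18),.030,.0395),tilt(P,(.459,.478,.125,.155),.03,.044))
print("blank",fit(P,(.42,.51,.12,.22),.019,.028)); print("heel",fit(P,(.43,.51,.03,.095),.024,.0315))
v=snap("side","side1");P=cloud(v)
print("side stack",fit(P,(.43,.51,.07,.15),.04,.08))
B=dict(knob=((.61,.7,-.44,-.36),.01,.05),spanner=((.3,.43,-.45,-.25),.0035,.012),pencil=((.4,.7,.25,.4),.004,.02))
for k,a in B.items(): print(k,fit(P,*a))
E
```

```text
time_s: 37.57
tcp_pos: [0.4731, 0.0859, 0.2024]
eef_rot: [0.001, 0.681, 0.733, 0.003]
wrist_force: [0.5, 0.1, -0.2]
finger_gap: 0.0854
grip_force: 0.0
time_s: 37.82
tcp_pos: [0.4699, 0.0892, 0.1978]
eef_rot: [-0.001, 0.679, 0.734, -0.001]
wrist_force: [0.8, -0.0, 0.9]
finger_gap: 0.0853
grip_force: 0.0
studtip (array([465. , 103.1]), array([ 8.1, 19.8]), 'long-axis deg', 143.9, 'zmed', 58.9, 82)
nuttop (array([470.1, 108.6]), array([22.6, 25.3]), 'long-axis deg', 95.0, 'zmed', 58.4, 322) ('slope x,y', array([-0.0027, -0.0512]), 'z', np.float64(58.38))
collar (array([469.7, 108.5]), array([32.2, 32.4]), 'long-axis deg', 93.0, 'zmed', 56.7, 815)
strap (array([468.1, 140.6]), array([28.4, 43.8]), 'long-axis deg', 94.0, 'zmed', 34.9, 1216) ('slope x,y', array([ 0.0025, -0.0596]), 'z', np.float64(35.12))
blank (array([466.8, 170.1]), array([36.7, 68. ]), 'long-axis deg', 93.9, 'zmed', 24.0, 1823)
heel (array([456.1,  64.7]), array([ 3.3, 21.5]), 'long-axis deg', 93.7, 'zmed', 28.0, 71)
side stack (array([469.4,  95.3]), array([29.4, 48.5]), 'long-axis deg', 92.7, 'zmed', 50.4, 115)
knob (array([ 656. , -404.6]), array([28.8, 32.7]), 'long-axis deg', 151.6, 'zmed', 15.7, 148)
spanner (array([ 376.7, -333.3]), array([ 23.4, 158.4]), 'long-axis deg', 91.9, 'zmed', 5.7, 361)
pencil (array([552. , 330.4]), array([ 11. , 165.6]), 'long-axis deg', 1.1, 'zmed', 7.3, 78)
```

```bash
python3 -c "
from plant import ctrl
print(ctrl.finish_job())"
```

```text
the job is handed in; nothing more can be done
None
```

The jig is clamped up and handed in at about 38 s: blank and heel block flat in their pockets, then strap, washer and nut on the stud, all measuring in place; no verdict came back, and the spanner, knob and pencil show no real movement.

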